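# Put the nozzle bottles away in the caddy by height

## Task

Put the four bottles with pointed nozzles away in the caddy, one standing upright in each well, in order of height: the tallest in the well next to the carrying handle, down to the shortest in the well at the other end. Do not knock any bottle over, and leave the spray bottle, the loose cone cap and the steel sleeve standing where they are.

Things in the scene. Friction and masses are not known exactly. Their poses are not given: they have to be found in the camera images.
- caddy: Low sheet-steel caddy, 72 x 228 mm, fixed; four wells in a row along its y, a 46 mm high wire handle with black grip at the +y end. Origin at desk level under the middle. Well centres x = 0, y = +84 (by the handle), +28, -28, -84 mm; each 64 (x) by 52 mm (y) inside, floor 4 mm and wall tops 12 mm above the desk. Least crowded: fingers either side of the row, tips above the walls, shorter bottles first.
- tall_bottle: Tallest bottle with a pointed nozzle: round squeeze bottle 102 mm tall, blue, 36 mm across, sides straight up to 45 mm, then shoulder and long thin nozzle. Origin at the centre of its underside, z axis up along the bottle. Stands loose on the desk. About 60 g.
- medium_bottle: Second tallest bottle with a pointed nozzle: round squeeze bottle 85 mm tall, white with a green cone top, 32 mm across, sides straight up to 38 mm. Origin at the centre of its underside, z axis up along the bottle. Stands loose on the desk. About 50 g.
- small_oiler: Third tallest bottle with a pointed nozzle: white needle oiler 70 mm tall, 30 mm across, sides straight up to 44 mm, then shoulder, steel collar and a dark pointed nozzle. Origin at the centre of its underside, z axis up along the bottle. Stands loose on the desk. About 45 g.
- smallest_oiler: Shortest bottle with a pointed nozzle: white needle oiler of the same kind, 55 mm tall, 28 mm across, sides straight up to 36 mm. Origin at the centre of its underside, z axis up along the bottle. Stands loose on the desk. About 45 g.
- pump_spray: Look-alike, to be left: slim pocket spray bottle with a blunt black pump cap, 77 mm tall, 24 mm across. Origin at the centre of its underside, z up.
- cone_cap: Look-alike, to be left: loose white cone-shaped cap standing on its wide rim, 44 mm tall, 26 mm across, narrowing to a blunt open neck; no bottle. Origin at the centre of its underside, z up.
- steel_sleeve: Look-alike, to be left: pale turned steel sleeve standing on end, a plain open tube 52 mm tall, 24 mm across. Origin at the centre of its underside, z up.
Things that resemble listed ones, but are neither listed nor needed, are in the scene too. Leave any red look-alike of the smallest_oiler alone.

How it is judged:
By the outcome, as a careful person would: the job done as asked, in the order asked, and still so for the second after the job is handed in, with the robot touching nothing.
It also fails if it takes over 118 s, if anything falls off the work surface, if the arm or the gripper's body presses on something with over 40 N, if the wrist force passes 120 N, or if a joint passes its speed limit or range.

## Robot

A 6-joint arm with a two-finger parallel gripper is mounted at the origin on a cart in front of the work surface, level with it; the furniture and walls round the work are solid. World frame = base frame: x ahead of the robot, y to its left, z up, the work surface at z = 0. Lengths are in m, angles in rad, forces in N, time in s.
With the tool pointing down it reaches from about 0.275 to 0.775 m from the base axis. Payload 14.6 kg.
Tool frame: the origin (TCP) lies at the very end of the fingers, on their centre line; the grasp point (between the pads) lies hold_point_z behind it (hold_point_z is the distance from the TCP to the grasp point, in m); z points along the fingers, y is the line along which they close (so a half turn about z gives the same grasp; the last joint's range is limited). The gripper opens to 85 mm and grips with 20 to 120 N. Pads are 22 mm wide; open, the fingers measure 114 mm over their backs; the gripper's body (76 mm by 85 mm) begins 54 mm behind the grasp point. The pads swing forward as they close: fully open they stand 13 mm farther back than shut.
Start: joints at [-1.332, 0.263, -0.048, 1.259, 0, 1.415], TCP at [0.201, -0.485, 0.231] pointing down, gripper open.
Joint ranges: [-2.65, 2.65], [-0.89, 1.7], [-1.18, 1.37], [-2.13, 2.11], [-1.35, 1.29], [-3.14, 3.14]. Speed limits (rad/s): [1.89, 1.89, 2.57, 2.79, 3.14, 3.14].

## Interface

Orientations are given as a unit quaternion [w, x, y, z].
In Python, from workcell import read_state, snapshot, camera_info, hand_in, hold_point_z gives the robot as it stands.
- The arm moves only by the shell command python3 -m inch 'ROWS' [OPENING] [FORCE]. ROWS is JSON, a list of rows, each an object of numbers: "tx", "ty", "tz": the shift along the tool's x, y, z in units of 0.5 m (1.0 is 0.5 m); "twist": the turn about the tool's z in units of 45 degrees (1.0 is 45 degrees). In form: [{"tx": .., "ty": .., "tz": .., "twist": ..}, ...]. A call has 1 to 8 rows; each row shifts and turns the commanded pose from where the row before left it, along the tool's axes as they then stand; what a row does not reach is not made up. A row lasts 1/8 s, in which the tool goes at most 62.5 mm and 10.7 degrees, less where a joint would pass 70% of its speed; a pose out of reach is approached as far as the arm can. A call with a number of a shift or a turn outside -1 to 1 is refused whole. A call with a gripper value outside its range is refused whole. OPENING is the opening, from 0 (shut) to 1 (fully open), set as the call begins (- or left out, the last holds). The fingers move at their own pace and stop on an object; FORCE is the grip in N (left out, the last holds). Time passes only in rows, so rows that do not move let the fingers close. It gives the time, the measured TCP pose, the force, the opening and the grip force at its end, in the units of the state.
- read_state(): the state, without advancing time (a new reading comes with each control period).
- snapshot(name): name is "side" or "top"; returns the picture (400x640x3 uint8, red, green, blue); there is no depth.
- camera_info(name): a dict with "fx", "fy", "cx", "cy" (pixels), "distortion" ([k1, k2, p1, p2, k3] as OpenCV has them; the pictures are not rectified), "world_from_camera" (4x4, takes a point from camera to world coordinates). Camera axes: x right, y up, looking along -z (the intrinsics and any distortion apply to the point x, -y, -z); pixel columns grow to the right and rows downward; lengths in m; the calibration is good to about 2 mm. A picture is of the moment at which its call begins. camera_info takes no time and is no camera call.
- hand_in(): hands the job in; it is judged then, once.
The state is a dict: "time_s": time; "q": joint angles; "joint_vel": joint speeds; "effort": joint torques, N m; "position": TCP position; "tool_rot": TCP orientation; "wrist_force": force on the tool from outside, world axes, zero at the start; "moment": the same for the moment, N m; "opening": finger opening in m; "grip_force": force on a finger pad.
Only numpy, scipy, OpenCV 4.12 (cv2) and the standard library are available. Lean on these libraries where they do the work, as an engineer would, in place of code of your own. Each camera call takes 0.05 s, during which the arm holds its last target. There are 200 camera calls.

## Working session

There is one attempt and no reset: what is moved stays moved. The work goes in short steps, Python scripts to look and compute and a shell command to move; the robot and the scene stay as the last step left them, time stands still between calls to the robot, and variables do not carry over. Pictures are saved under pics/ and viewed, at most 14 in all, crops included, and the job is handed in when it is done.

```bash
mkdir -p pics; python3 - <<'E'
from workcell import *
import cv2
for n in("top","side"):
    cv2.imwrite(f"pics/{n}0.png",cv2.resize(snapshot(n)[:,:,::-1],(800,500)))
    c=camera_info(n);print(n,c)
print(hold_point_z() if callable(hold_point_z) else hold_point_z);print(read_state())
E
```

```text
top {'fx': 451.72394229619, 'fy': 451.72394229619, 'cx': 319.1858603903746, 'cy': 198.3558536411299, 'distortion': array([-0.08929894,  0.        ,  0.        ,  0.        ,  0.        ]), 'world_from_camera': array([[-3.98182981e-03,  9.80813640e-01, -1.94907027e-01,
         3.02555669e-01],
       [-9.99837767e-01, -4.80955383e-04,  1.80057963e-02,
         1.33417927e-02],
       [ 1.75665890e-02,  1.94947102e-01,  9.80656434e-01,
         1.05853138e+00],
       [ 0.00000000e+00,  0.00000000e+00,  0.00000000e+00,
         1.00000000e+00]])}
side {'fx': 363.6734182936724, 'fy': 363.6734182936724, 'cx': 318.66007018797046, 'cy': 202.41370191098972, 'distortion': array([-0.07101471,  0.        ,  0.        ,  0.        ,  0.        ]), 'world_from_camera': array([[-8.95399099e-01,  3.61078542e-01, -2.60543164e-01,
         2.85063255e-01],
       [-4.45264335e-01, -7.25640323e-01,  5.24581542e-01,
         4.70055568e-01],
       [ 3.54512479e-04,  5.85720419e-01,  8.10513088e-01,
         7.25738224e-01],
       [ 0.00000000e+00,  0.00000000e+00,  0.00000000e+00,
         1.00000000e+00]])}
0.0187
{'time_s': 0.1, 'q': array([-1.33230860e+00,  2.63504499e-01, -4.88652594e-02,  1.25941433e+00,
       -2.54566112e-05,  1.41548549e+00]), 'joint_vel': array([ 2.55956439e-04, -5.36944168e-05,  7.82603539e-04, -7.42419788e-04,
       -5.40921548e-04,  2.54547912e-04]), 'effort': array([ 3.27497983e-03, -6.38580680e+01,  3.85064149e+01,  9.88733576e-03,
       -1.39325757e-04,  2.79592217e-05]), 'position': array([ 0.2013656 , -0.48457785,  0.23086096]), 'tool_rot': array([-4.92926797e-04,  9.80677762e-01,  1.95629452e-01, -3.32512057e-05]), 'wrist_force': array([ 0.32048988,  0.11690217, -0.10651139]), 'moment': array([ 0.04292617,  0.01756546, -0.03197717]), 'grip_force': 0.0, 'opening': 0.0852380429795331}
```

View pics/top0.png

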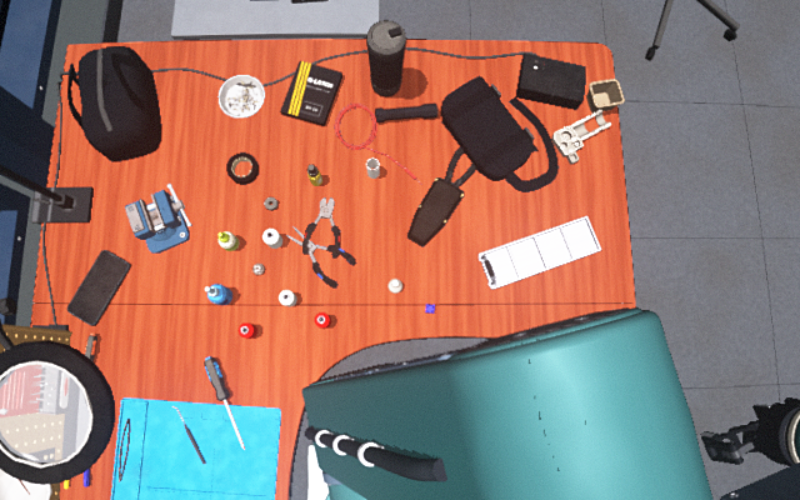

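View pics/side0.png

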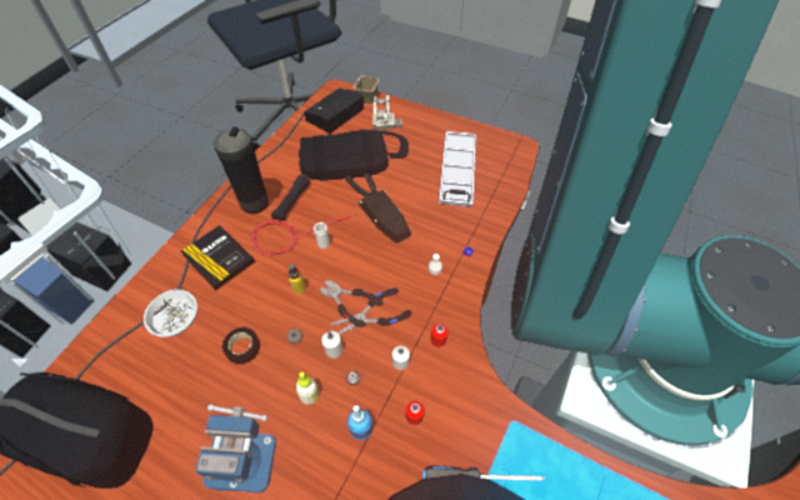

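Top: the blue tall bottle is at about (218,294), the green-topped one at (228,240), white oilers at (272,237) and (288,297), and the cone cap at (395,286). The caddy runs from (487,268), its handle end, to (598,230). Enlarged crops next for bottle bases and caddy corners.

```bash
python3 - <<'E'
from workcell import *
import cv2, numpy as np
t=snapshot("top")[:,:,::-1];s=snapshot("side")[:,:,::-1]
a=cv2.resize(t[175:275,155:285],(780,600),interpolation=cv2.INTER_CUBIC)
b=cv2.resize(t[165:240,375:490],None,fx=6.9,fy=6.9,interpolation=cv2.INTER_CUBIC)[:600,:793]
c=cv2.resize(s[245:365,220:380],(800,600),interpolation=cv2.INTER_CUBIC)
for n,i in zip("abc",(a,b,c)): cv2.imwrite(f"pics/{n}1.png",i)
E
```

```text
(no output)
```

View pics/a1.png

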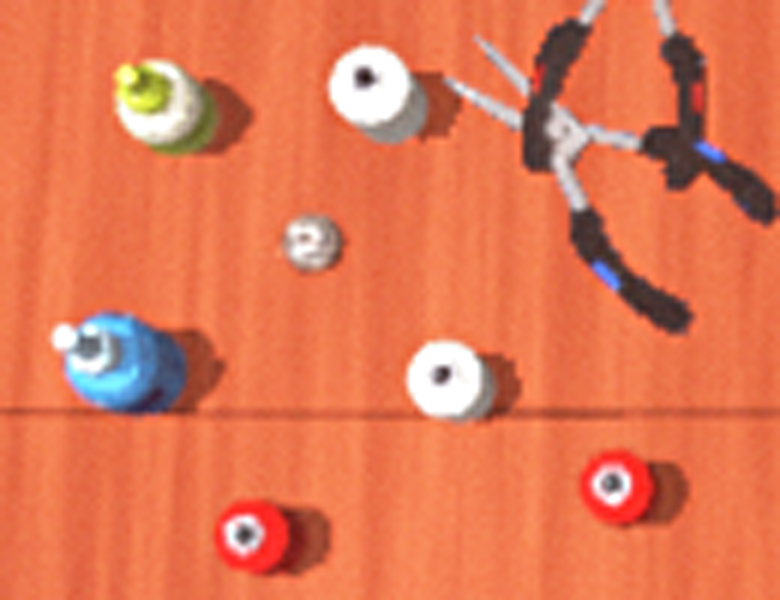

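View pics/b1.png

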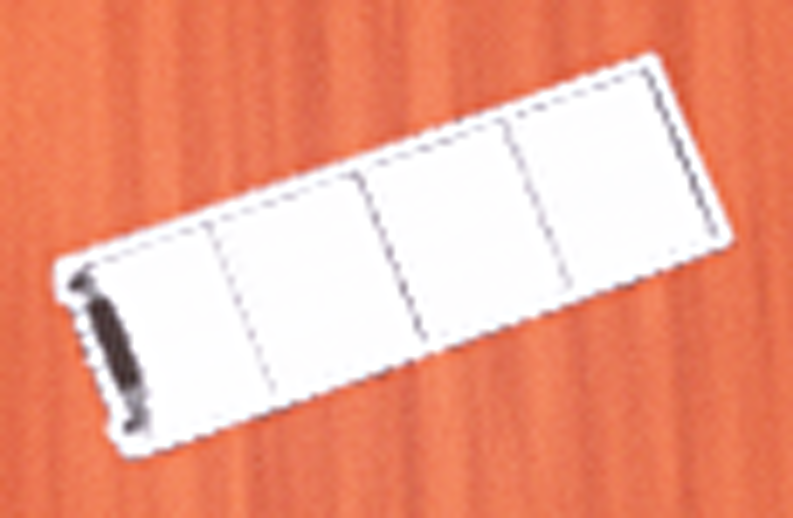

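View pics/c1.png

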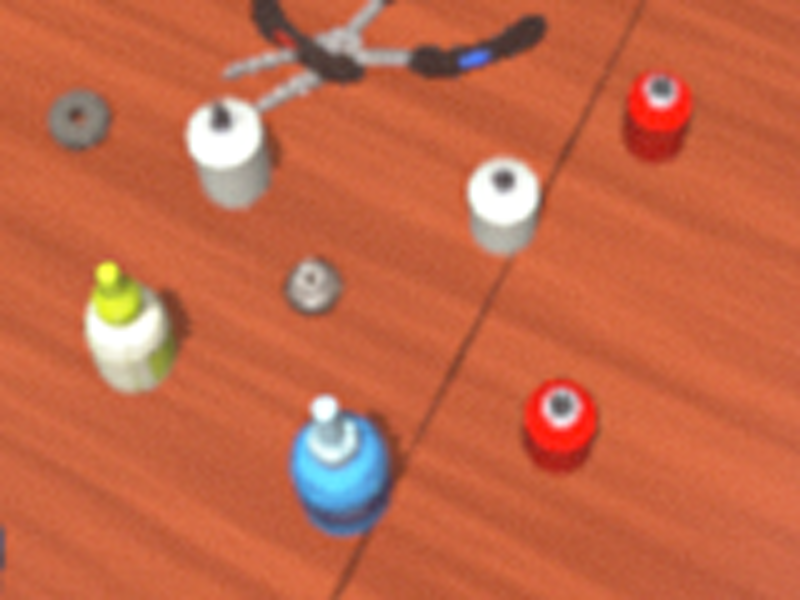

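Small oiler tip at crop (364,76) (top) and (220,110) (side); smallest (442,373) and (503,178); medium (127,75) and (108,270); tall (64,337) and (324,408). Caddy corners in crop b: (58,262), (655,55), (732,240), (130,458), with the handle on the left.

```bash
cat > h.py <<'E'
from workcell import *
import cv2, numpy as np
def ray(n,u,v):
    c=camera_info(n);K=np.array([[c['fx'],0,c['cx']],[0,c['fy'],c['cy']],[0,0,1]])
    p=cv2.undistortPoints(np.array([[[u,v]]],float),K,np.array(c['distortion']))[0,0]
    W=np.array(c['world_from_camera']);return W[:3,3],W[:3,:3]@[p[0],-p[1],-1]
def atz(n,u,v,z):
    o,d=ray(n,u,v);return (o+d*(z-o[2])/d[2])[:2]
def go(x,y,z,phi):
    "rows needed: tool y axis to world angle phi (mod 180 deg), TCP to x,y,z; shifts in tool axes before twist"
    s=read_state();w,a,b,c=s['tool_rot']
    from scipy.spatial.transform import Rotation as R
    M=R.from_quat([a,b,c,w]).as_matrix();d=M.T@(np.array([x,y,z])-s['position'])
    cur=np.degrees(np.arctan2(M[1,1],M[0,1]))
    tw=-((phi-cur+90)%180-90)
    print('t',round(s['time_s'],2),'cur',np.round(s['position'],4),'phi',round(cur,1),'q6',round(s['q'][5],2))
    print('total tx ty tz',np.round(d/.5,4),'twist deg',round(tw,1),'units',round(tw/45,3))
E
python3 - <<'E'
from h import *
for n,a,c,z in (("small",(364,76),(220,110),.07),("smallest",(442,373),(503,178),.055),("med",(127,75),(108,270),.085),("tall",(64,337),(324,408),.102)):
    print(n,atz("top",155+a[0]/6,175+a[1]/6,z).round(4),atz("side",220+c[0]/5,245+c[1]/5,z).round(4))
for n,a,z in (("small shoulder",(370,85),.046),("smallest",(446,379),.038),("red1",(253,537),.038),("red2",(616,486),.038)):print(n,atz("top",155+a[0]/6,175+a[1]/6,z).round(4))
P=np.array([atz("top",375+u/6.9,165+v/6.9,.012) for u,v in((58,262),(655,55),(732,240),(130,458))]);print(P.round(4))
for i in range(4):print(np.linalg.norm(P[i]-P[(i+1)%4]).round(4))
c=P.mean(0);e=(P[0]+P[3]-P[1]-P[2]);e/=np.linalg.norm(e);print("c",c.round(4),"ydir",e.round(3),np.degrees(np.arctan2(e[1],e[0])))
for k in(84,28,-28,-84):print(k,(c+e*k/1000).round(4))
E
```

```text
small [0.5236 0.2274] [0.5225 0.235 ]
smallest [0.4139 0.1971] [0.4124 0.2048]
med [0.5207 0.3124] [0.5203 0.3144]
tall [0.4213 0.3245] [0.4208 0.3267]
small shoulder [0.5254 0.2301]
smallest [0.4135 0.1986]
red1 [0.354  0.2694]
red2 [0.3733 0.1335]
[[ 0.4993 -0.1579]
 [ 0.5733 -0.3724]
 [ 0.5069 -0.3952]
 [ 0.4316 -0.1804]]
0.2269
0.0702
0.2276
0.0714
c [ 0.5028 -0.2765] ydir [-0.328  0.945] 109.16190781755164
84 [ 0.4752 -0.1972]
28 [ 0.4936 -0.2501]
-28 [ 0.512 -0.303]
-84 [ 0.5303 -0.3558]
```

Poses agree within a few mm between the cameras, and the caddy fits its size. I'll turn the tool so its closing line lies across the caddy (19°) and keep that angle throughout.

```bash
python3 -m inch '[{"twist":-0.235},{"twist":-0.235},{"twist":-0.235},{"twist":-0.235},{"twist":-0.235},{"twist":-0.235},{"twist":-0.235},{"twist":-0.235}]' 1 40; python3 -c "
from h import *
go(.413,.2,.12,19.2)"
```

```text
t 0.2 cur [ 0.2014 -0.4847  0.231 ] phi -67.4 q6 1.42
total tx ty tz [ 0.9162 -1.102   0.2228] twist deg -86.6 units -1.925invalid input at $[0]: expected keys tx, ty, tz, twist
```

```bash
r='x'; python3 -m inch '[{"tx":0,"ty":0,"tz":0,"twist":-0.235},{"tx":0,"ty":0,"tz":0,"twist":-0.235},{"tx":0,"ty":0,"tz":0,"twist":-0.235},{"tx":0,"ty":0,"tz":0,"twist":-0.235},{"tx":0,"ty":0,"tz":0,"twist":-0.235},{"tx":0,"ty":0,"tz":0,"twist":-0.235},{"tx":0,"ty":0,"tz":0,"twist":-0.235},{"tx":0,"ty":0,"tz":0,"twist":-0.235}]' 1 40; python3 -c "
from h import *
go(.413,.2,.12,19.2)"
```

```text
time_s: 1.2
position: [0.2014, -0.4847, 0.2311]
tool_rot: [-0.0, 0.591, 0.807, 0.0]
wrist_force: [-0.3, 0.3, -0.7]
opening: 0.0852
grip_force: 0.0
t 1.2 cur [ 0.2014 -0.4847  0.2311] phi 17.5 q6 -0.07
total tx ty tz [1.1786 0.8156 0.2227] twist deg -1.7 units -0.037
```

```bash
python3 -m inch '[{"tx":0.07,"ty":0.05,"tz":0,"twist":-0.037},{"tx":0.07,"ty":0.05,"tz":0,"twist":0},{"tx":0.07,"ty":0.05,"tz":0,"twist":0},{"tx":0.07,"ty":0.05,"tz":0,"twist":0},{"tx":0.07,"ty":0.05,"tz":0,"twist":0},{"tx":0.07,"ty":0.05,"tz":0,"twist":0},{"tx":0.07,"ty":0.05,"tz":0,"twist":0},{"tx":0.07,"ty":0.05,"tz":0,"twist":0}]' >/dev/null;  python3 -m inch '[{"tx":0.07,"ty":0.05,"tz":0.02,"twist":0},{"tx":0.07,"ty":0.05,"tz":0.02,"twist":0},{"tx":0.07,"ty":0.05,"tz":0.02,"twist":0},{"tx":0.07,"ty":0.05,"tz":0.02,"twist":0},{"tx":0.07,"ty":0.05,"tz":0.02,"twist":0},{"tx":0.07,"ty":0.05,"tz":0.02,"twist":0},{"tx":0.07,"ty":0.03,"tz":0.02,"twist":0},{"tx":0,"ty":0,"tz":0,"twist":0}]'; python3 -c "
from h import *
go(.413,.2,.10,19.2)"
```

```text
time_s: 3.2
position: [0.3782, 0.1312, 0.1606]
tool_rot: [-0.001, 0.581, 0.814, -0.0]
wrist_force: [1.1, -0.0, 0.1]
opening: 0.0856
grip_force: 0.0
t 3.2 cur [0.3782 0.1312 0.1606] phi 19.0 q6 1.37
total tx ty tz [0.1072 0.1109 0.121 ] twist deg -0.2 units -0.004
```

```bash
python3 -m inch '[{"tx":0.05,"ty":0.05,"tz":0.02,"twist":0},{"tx":0.057,"ty":0.06,"tz":0.04,"twist":0},{"tx":0,"ty":0,"tz":0.06,"twist":0},{"tx":0,"ty":0,"tz":0,"twist":0}]'; python3 - <<'E'
from h import *
go(.413,.2,.012,19.2)
cv2.imwrite("pics/s2.png",cv2.resize(snapshot("side")[230:350,260:420,::-1],(800,600),interpolation=cv2.INTER_CUBIC))
E
```

```text
time_s: 3.7
position: [0.4123, 0.197, 0.1002]
tool_rot: [-0.001, 0.582, 0.813, -0.001]
wrist_force: [0.1, -1.0, 1.2]
opening: 0.0854
grip_force: 0.0
t 3.7 cur [0.4123 0.197  0.1002] phi 18.8 q6 1.51
total tx ty tz [0.0052 0.0038 0.1763] twist deg -0.4 units -0.008
```

View pics/s2.png

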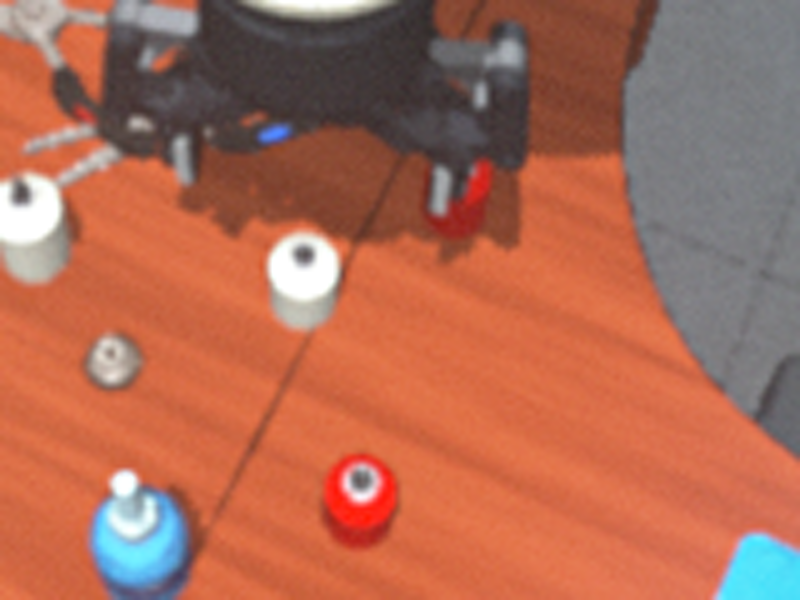

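The view shows the gripper tips at crop (185,180) and (440,210), with the oiler in front at (303,255) and clear of both. Checking that the tips agree with the calibration.

```bash
python3 - <<'E'
from h import *
for z in(.1,.113):print(atz("side",260+312/5,230+197/5,z).round(4))
print(atz("side",260+304/5,230+252/5,.055).round(4))
go(.413,.2005,.013,19.2)
E
```

```text
[0.4108 0.2009]
[0.4082 0.2065]
[0.4122 0.2043]
t 3.75 cur [0.413  0.1971 0.1014] phi 18.8 q6 1.51
total tx ty tz [0.0065 0.0024 0.1768] twist deg -0.4 units -0.009
```

```bash
python3 -m inch '[{"tx":0.005,"ty":0.002,"tz":0.035,"twist":0},{"tx":0,"ty":0,"tz":0.05,"twist":0},{"tx":0,"ty":0,"tz":0.05,"twist":0},{"tx":0,"ty":0,"tz":0.03,"twist":0},{"tx":0,"ty":0,"tz":0.012,"twist":0},{"tx":0,"ty":0,"tz":0,"twist":0},{"tx":0,"ty":0,"tz":0,"twist":0}]'; python3 -m inch '[{"tx":0,"ty":0,"tz":0,"twist":0},{"tx":0,"ty":0,"tz":0,"twist":0},{"tx":0,"ty":0,"tz":0,"twist":0},{"tx":0,"ty":0,"tz":0,"twist":0},{"tx":0,"ty":0,"tz":0,"twist":0},{"tx":0,"ty":0,"tz":0,"twist":0},{"tx":0,"ty":0,"tz":0,"twist":0},{"tx":0,"ty":0,"tz":0,"twist":0}]' 0 40; python3 -c "
from h import *
go(.5303,-.3558,.15,19.2)"
```

```text
time_s: 4.62
position: [0.4142, 0.2006, 0.0136]
tool_rot: [0.0, 0.582, 0.813, 0.0]
wrist_force: [-0.6, 0.6, -1.0]
opening: 0.0848
grip_force: 0.0
time_s: 5.62
position: [0.4137, 0.2006, 0.013]
tool_rot: [0.0, 0.582, 0.813, 0.0]
wrist_force: [-1.6, -0.2, 6.5]
opening: 0.0265
grip_force: 39.0
t 5.62 cur [0.4137 0.2006 0.013 ] phi 18.8 q6 1.52
total tx ty tz [-1.1286 -0.1383 -0.274 ] twist deg -0.4 units -0.008
```

```bash
python3 -m inch '[{"tx":0,"ty":0,"tz":-0.02,"twist":0},{"tx":0,"ty":0,"tz":-0.05,"twist":0},{"tx":0,"ty":0,"tz":-0.07,"twist":0},{"tx":-0.03,"ty":0,"tz":-0.07,"twist":0},{"tx":-0.06,"ty":-0.01,"tz":-0.04,"twist":0},{"tx":-0.09,"ty":-0.01,"tz":0,"twist":0},{"tx":-0.09,"ty":-0.01,"tz":0,"twist":0},{"tx":-0.09,"ty":-0.01,"tz":0,"twist":0}]' ; python3 -m inch '[{"tx":-0.09,"ty":-0.01,"tz":0,"twist":0},{"tx":-0.09,"ty":-0.01,"tz":0,"twist":0},{"tx":-0.09,"ty":-0.02,"tz":0,"twist":0},{"tx":-0.09,"ty":-0.02,"tz":0,"twist":0},{"tx":-0.09,"ty":-0.02,"tz":0,"twist":0},{"tx":-0.09,"ty":-0.02,"tz":0,"twist":0},{"tx":-0.09,"ty":0,"tz":0,"twist":0},{"tx":-0.06,"ty":0,"tz":0,"twist":0}]'; python3 -c "
from h import *
go(.5303,-.3558,.03,19.2)"
```

```text
time_s: 6.62
position: [0.4529, 0.0224, 0.1385]
tool_rot: [0.0, 0.582, 0.813, 0.0]
wrist_force: [1.1, 0.7, -0.1]
opening: 0.0267
grip_force: 39.5
time_s: 7.62
position: [0.517, -0.3208, 0.1382]
tool_rot: [0.0, 0.582, 0.813, -0.0]
wrist_force: [0.2, -0.2, -1.7]
opening: 0.0266
grip_force: 39.5
t 7.62 cur [ 0.517  -0.3208  0.1382] phi 18.8 q6 0.55
total tx ty tz [-0.0748  0.0027  0.2165] twist deg -0.4 units -0.01
```

```bash
python3 -m inch '[{"tx":-0.055,"ty":0.002,"tz":0.02,"twist":0},{"tx":-0.02,"ty":0,"tz":0.06,"twist":0},{"tx":0,"ty":0,"tz":0.05,"twist":0},{"tx":0,"ty":0,"tz":0.03,"twist":0},{"tx":0,"ty":0,"tz":0,"twist":0},{"tx":0,"ty":0,"tz":0,"twist":0}]' ; python3 - <<'E'
from h import *
go(.5303,-.3558,.018,19.2)
t=snapshot("top")[160:240,380:490,::-1];s=snapshot("side")[80:190,310:420,::-1]
cv2.imwrite("pics/p3.png",np.hstack([cv2.resize(t,None,fx=4,fy=4,interpolation=2)[:320],cv2.resize(s,(320,320),interpolation=2)]))
E
```

```text
time_s: 8.38
position: [0.5302, -0.3543, 0.0589]
tool_rot: [0.001, 0.582, 0.813, -0.0]
wrist_force: [1.2, -0.1, 0.0]
opening: 0.0265
grip_force: 39.6
t 8.38 cur [ 0.5302 -0.3543  0.0589] phi 18.8 q6 0.53
total tx ty tz [-0.0028 -0.0009  0.0819] twist deg -0.4 units -0.008
```

View pics/p3.png

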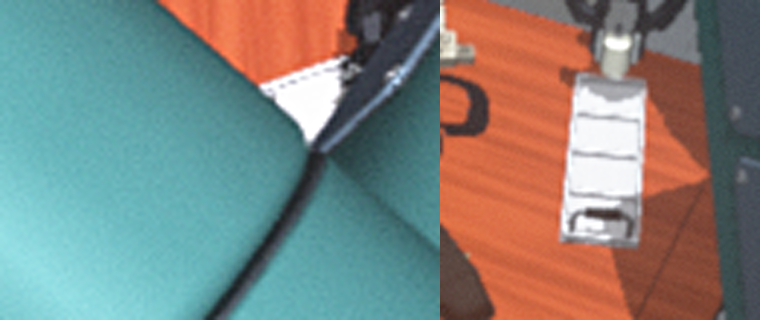

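The side view shows the oiler held upright just above the far-end well, at crop (615,65), centred on the caddy's width. Lowering and releasing.

```bash
python3 -m inch '[{"tx":-0.003,"ty":-0.001,"tz":0.03,"twist":0},{"tx":0,"ty":0,"tz":0.03,"twist":0},{"tx":0,"ty":0,"tz":0.015,"twist":0},{"tx":0,"ty":0,"tz":0.006,"twist":0},{"tx":0,"ty":0,"tz":0,"twist":0},{"tx":0,"ty":0,"tz":0,"twist":0}]' ; python3 -c "
from h import *
go(.5303,-.3558,.017,19.2)"
```

```text
time_s: 9.22
position: [0.53, -0.3557, 0.0173]
tool_rot: [0.0, 0.582, 0.813, 0.0]
wrist_force: [-0.4, -0.7, -0.8]
opening: 0.0265
grip_force: 39.5
t 9.22 cur [ 0.53   -0.3557  0.0173] phi 18.8 q6 0.52
total tx ty tz [-0.0003  0.0006  0.0007] twist deg -0.4 units -0.008
```

```bash
python3 -m inch '[{"tx":0,"ty":0,"tz":0,"twist":0},{"tx":0,"ty":0,"tz":0,"twist":0},{"tx":0,"ty":0,"tz":0,"twist":0},{"tx":0,"ty":0,"tz":0,"twist":0},{"tx":0,"ty":0,"tz":0,"twist":0},{"tx":0,"ty":0,"tz":0,"twist":0},{"tx":0,"ty":0,"tz":0,"twist":0}]' 1; python3 -m inch '[{"tx":0,"ty":0,"tz":-0.02,"twist":0},{"tx":0,"ty":0,"tz":-0.05,"twist":0},{"tx":0,"ty":0,"tz":-0.08,"twist":0},{"tx":0,"ty":0,"tz":-0.09,"twist":0},{"tx":0.06,"ty":0,"tz":-0.04,"twist":0},{"tx":0.09,"ty":0,"tz":0,"twist":0},{"tx":0,"ty":0,"tz":0,"twist":0}]';  python3 -c "
from h import *
go(.523,.231,.12,19.2)"
```

```text
time_s: 10.1
position: [0.5298, -0.3556, 0.0173]
tool_rot: [-0.0, 0.582, 0.813, 0.0]
wrist_force: [0.5, 0.6, -1.3]
opening: 0.0857
grip_force: 0.0
time_s: 10.98
position: [0.5049, -0.2824, 0.1587]
tool_rot: [0.0, 0.581, 0.814, 0.0]
wrist_force: [0.7, -0.8, 0.6]
opening: 0.0857
grip_force: 0.0
t 10.97 cur [ 0.5049 -0.2824  0.1587] phi 18.9 q6 0.59
total tx ty tz [0.9597 0.3673 0.0772] twist deg -0.3 units -0.006
```

```bash
python3 -m inch '[{"tx":0.09,"ty":0.03,"tz":0,"twist":0},{"tx":0.09,"ty":0.03,"tz":0,"twist":0},{"tx":0.09,"ty":0.04,"tz":0,"twist":0},{"tx":0.09,"ty":0.04,"tz":0,"twist":0},{"tx":0.09,"ty":0.04,"tz":0,"twist":0},{"tx":0.09,"ty":0.04,"tz":0,"twist":0},{"tx":0.09,"ty":0.04,"tz":0,"twist":0},{"tx":0.09,"ty":0.04,"tz":0,"twist":0}]'>/dev/null; python3 -m inch '[{"tx":0.09,"ty":0.035,"tz":0,"twist":0},{"tx":0.09,"ty":0.03,"tz":0.02,"twist":0},{"tx":0.06,"ty":0,"tz":0.04,"twist":-0.13},{"tx":0,"ty":0,"tz":0.02,"twist":-0.13},{"tx":0,"ty":0,"tz":0,"twist":0},{"tx":0,"ty":0,"tz":0,"twist":0}]';  python3 - <<'E'
from h import *
go(.523,.231,.018,31)
t=snapshot("top")[150:240,380:490,::-1];s=snapshot("side")[200:330,200:360,::-1];s2=snapshot("side")[80:190,310:420,::-1]
cv2.imwrite("pics/p4.png",np.hstack([cv2.resize(t,(440,360),interpolation=2),cv2.resize(s2,(360,360),interpolation=2)]))
E
```

```text
time_s: 12.72
position: [0.5241, 0.2282, 0.1179]
tool_rot: [0.0, 0.497, 0.868, 0.0]
wrist_force: [-0.0, -0.3, -0.4]
opening: 0.0852
grip_force: 0.0
t 12.72 cur [0.5241 0.2282 0.1179] phi 30.4 q6 1.31
total tx ty tz [0.006  0.0007 0.1998] twist deg -0.6 units -0.014
```

View pics/p4.png

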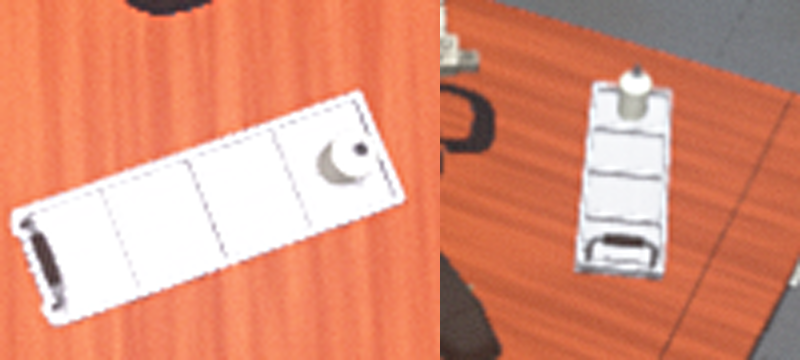

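The smallest oiler stands upright in the end well, nozzle at (362,148). Descending on the small oiler.

```bash
python3 -m inch '[{"tx":0.005,"ty":0.001,"tz":0.04,"twist":0},{"tx":0,"ty":0,"tz":0.06,"twist":0},{"tx":0,"ty":0,"tz":0.06,"twist":0},{"tx":0,"ty":0,"tz":0.03,"twist":0},{"tx":0,"ty":0,"tz":0.01,"twist":0},{"tx":0,"ty":0,"tz":0,"twist":0},{"tx":0,"ty":0,"tz":0,"twist":0}]'; python3 -m inch '[{"tx":0,"ty":0,"tz":0,"twist":0},{"tx":0,"ty":0,"tz":0,"twist":0},{"tx":0,"ty":0,"tz":0,"twist":0},{"tx":0,"ty":0,"tz":0,"twist":0},{"tx":0,"ty":0,"tz":0,"twist":0},{"tx":0,"ty":0,"tz":0,"twist":0},{"tx":0,"ty":0,"tz":0,"twist":0},{"tx":0,"ty":0,"tz":0,"twist":0}]' 0 40; python3 -m inch '[{"tx":0,"ty":0,"tz":-0.02,"twist":0},{"tx":0,"ty":0,"tz":-0.05,"twist":0},{"tx":0,"ty":0,"tz":-0.07,"twist":0},{"tx":0,"ty":0,"tz":-0.08,"twist":0.13},{"tx":0,"ty":0,"tz":-0.05,"twist":0.13},{"tx":0,"ty":0,"tz":0,"twist":0}]';python3 -c "
from h import *
go(.512,-.303,.138,19.2)"
```

```text
time_s: 13.75
position: [0.5232, 0.2311, 0.0182]
tool_rot: [0.0, 0.496, 0.868, 0.0]
wrist_force: [0.2, -0.0, -0.2]
opening: 0.0851
grip_force: 0.0
time_s: 14.75
position: [0.5228, 0.231, 0.0176]
tool_rot: [0.0, 0.496, 0.868, 0.0]
wrist_force: [-0.9, -0.3, 5.1]
opening: 0.0286
grip_force: 39.5
time_s: 15.5
position: [0.5235, 0.2312, 0.1543]
tool_rot: [0.001, 0.582, 0.813, 0.001]
wrist_force: [0.8, 0.5, -1.2]
opening: 0.0287
grip_force: 39.6
t 15.5 cur [0.5235 0.2312 0.1543] phi 18.8 q6 1.52
total tx ty tz [-1.0039 -0.3664  0.0316] twist deg -0.4 units -0.009
```

```bash
python3 -m inch '[{"tx":-0.04,"ty":-0.015,"tz":0,"twist":0},{"tx":-0.08,"ty":-0.03,"tz":0,"twist":0},{"tx":-0.08,"ty":-0.03,"tz":0,"twist":0},{"tx":-0.09,"ty":-0.035,"tz":0,"twist":0},{"tx":-0.09,"ty":-0.035,"tz":0,"twist":0},{"tx":-0.09,"ty":-0.035,"tz":0,"twist":0},{"tx":-0.09,"ty":-0.035,"tz":0,"twist":0},{"tx":-0.09,"ty":-0.035,"tz":0,"twist":0}]'>/dev/null; python3 -m inch '[{"tx":-0.09,"ty":-0.035,"tz":0,"twist":0},{"tx":-0.09,"ty":-0.03,"tz":0,"twist":0},{"tx":-0.09,"ty":-0.03,"tz":0,"twist":0},{"tx":-0.06,"ty":-0.02,"tz":0.04,"twist":0},{"tx":-0.025,"ty":0,"tz":0.06,"twist":0},{"tx":0,"ty":0,"tz":0.04,"twist":0},{"tx":0,"ty":0,"tz":0,"twist":0},{"tx":0,"ty":0,"tz":0,"twist":0}]';  python3 - <<'E'
from h import *
go(.512,-.303,.0225,19.2)
E
```

```text
time_s: 17.5
position: [0.5117, -0.3038, 0.0827]
tool_rot: [0.0, 0.582, 0.813, -0.0]
wrist_force: [0.5, 0.2, 0.3]
opening: 0.0289
grip_force: 39.6
t 17.5 cur [ 0.5117 -0.3038  0.0827] phi 18.8 q6 0.57
total tx ty tz [0.0013 0.0011 0.1204] twist deg -0.4 units -0.008
```

```bash
python3 -m inch '[{"tx":0.001,"ty":0.001,"tz":0.03,"twist":0},{"tx":0,"ty":0,"tz":0.045,"twist":0},{"tx":0,"ty":0,"tz":0.03,"twist":0},{"tx":0,"ty":0,"tz":0.011,"twist":0},{"tx":0,"ty":0,"tz":0.004,"twist":0},{"tx":0,"ty":0,"tz":0,"twist":0},{"tx":0,"ty":0,"tz":0,"twist":0}]'; python3 -m inch '[{"tx":0,"ty":0,"tz":0,"twist":0},{"tx":0,"ty":0,"tz":0,"twist":0},{"tx":0,"ty":0,"tz":0,"twist":0},{"tx":0,"ty":0,"tz":0,"twist":0},{"tx":0,"ty":0,"tz":0,"twist":0},{"tx":0,"ty":0,"tz":0,"twist":0},{"tx":0,"ty":0,"tz":0,"twist":0}]' 1; python3 -m inch '[{"tx":0,"ty":0,"tz":-0.02,"twist":0},{"tx":0,"ty":0,"tz":-0.05,"twist":0},{"tx":0,"ty":0,"tz":-0.08,"twist":0},{"tx":0,"ty":0,"tz":-0.09,"twist":0},{"tx":0.06,"ty":0,"tz":-0.07,"twist":0},{"tx":0.09,"ty":0,"tz":0,"twist":0},{"tx":0,"ty":0,"tz":0,"twist":0}]';  python3 -c "
from h import *
go(.5205,.3135,.17,19.2)"
```

```text
time_s: 18.38
position: [0.5126, -0.3031, 0.0228]
tool_rot: [0.0, 0.582, 0.813, -0.0]
wrist_force: [0.5, -0.2, 0.4]
opening: 0.0286
grip_force: 39.6
time_s: 19.25
position: [0.5124, -0.3029, 0.0223]
tool_rot: [0.0, 0.582, 0.813, 0.0]
wrist_force: [0.1, -0.6, -0.7]
opening: 0.0855
grip_force: 0.0
time_s: 20.12
position: [0.4874, -0.2298, 0.1787]
tool_rot: [0.0, 0.581, 0.814, 0.0]
wrist_force: [-0.4, -0.4, -0.6]
opening: 0.0853
grip_force: 0.0
t 20.12 cur [ 0.4874 -0.2298  0.1787] phi 18.9 q6 0.65
total tx ty tz [1.0064 0.4152 0.0172] twist deg -0.3 units -0.006
```

```bash
python3 -m inch '[{"tx":0.09,"ty":0.03,"tz":0,"twist":0},{"tx":0.09,"ty":0.03,"tz":0,"twist":0},{"tx":0.09,"ty":0.04,"tz":0,"twist":0},{"tx":0.09,"ty":0.04,"tz":0,"twist":0},{"tx":0.09,"ty":0.04,"tz":0,"twist":0},{"tx":0.09,"ty":0.04,"tz":0,"twist":0},{"tx":0.09,"ty":0.04,"tz":0,"twist":0},{"tx":0.09,"ty":0.04,"tz":0,"twist":0}]'>/dev/null; python3 -m inch '[{"tx":0.09,"ty":0.04,"tz":0,"twist":0},{"tx":0.09,"ty":0.035,"tz":0,"twist":0},{"tx":0.07,"ty":0.03,"tz":0.02,"twist":0},{"tx":0.035,"ty":0.01,"tz":0.02,"twist":0},{"tx":0,"ty":0,"tz":0,"twist":0},{"tx":0,"ty":0,"tz":0,"twist":0}]';  python3 - <<'E'
from h import *
go(.5205,.313,.014,19.2)
t=snapshot("top")[150:240,380:490,::-1];s=snapshot("side")[220:340,200:320,::-1]
cv2.imwrite("pics/p5.png",np.hstack([cv2.resize(t,(440,360),interpolation=2),cv2.resize(s,(360,360),interpolation=2)]))
E
```

```text
time_s: 21.88
position: [0.5226, 0.3096, 0.1576]
tool_rot: [0.0, 0.582, 0.813, -0.0]
wrist_force: [-0.5, -0.2, 0.3]
opening: 0.0856
grip_force: 0.0
t 21.88 cur [0.5226 0.3096 0.1576] phi 18.8 q6 1.64
total tx ty tz [ 0.0078 -0.0018  0.2872] twist deg -0.4 units -0.009
```

View pics/p5.png

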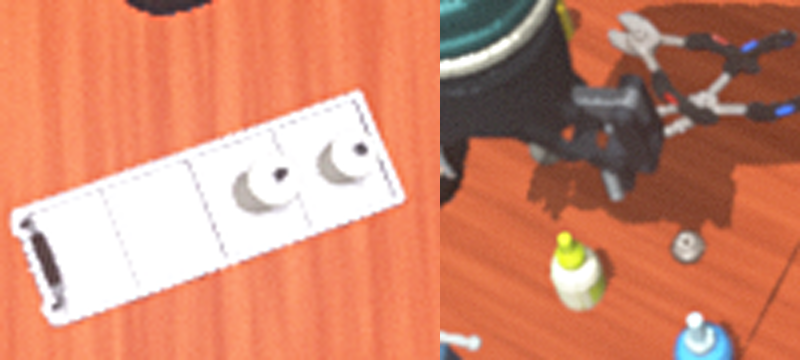

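The small oiler stands in the third well, nozzle at (280,174). The medium bottle's way is clear, so I'm descending on it.

```bash
python3 -m inch '[{"tx":0.008,"ty":-0.002,"tz":0.04,"twist":0},{"tx":0,"ty":0,"tz":0.07,"twist":0},{"tx":0,"ty":0,"tz":0.07,"twist":0},{"tx":0,"ty":0,"tz":0.06,"twist":0},{"tx":0,"ty":0,"tz":0.035,"twist":0},{"tx":0,"ty":0,"tz":0.012,"twist":0},{"tx":0,"ty":0,"tz":0,"twist":0},{"tx":0,"ty":0,"tz":0,"twist":0}]'; python3 -m inch '[{"tx":0,"ty":0,"tz":0,"twist":0},{"tx":0,"ty":0,"tz":0,"twist":0},{"tx":0,"ty":0,"tz":0,"twist":0},{"tx":0,"ty":0,"tz":0,"twist":0},{"tx":0,"ty":0,"tz":0,"twist":0},{"tx":0,"ty":0,"tz":0,"twist":0},{"tx":0,"ty":0,"tz":0,"twist":0},{"tx":0,"ty":0,"tz":0,"twist":0}]' 0 40; python3 -m inch '[{"tx":0,"ty":0,"tz":-0.02,"twist":0},{"tx":0,"ty":0,"tz":-0.05,"twist":0},{"tx":0,"ty":0,"tz":-0.07,"twist":0},{"tx":0,"ty":0,"tz":-0.08,"twist":0},{"tx":0,"ty":0,"tz":-0.06,"twist":0},{"tx":0,"ty":0,"tz":0,"twist":0}]';python3 -c "
from h import *
go(.4936,-.2501,.138,19.2)"
```

```text
time_s: 22.98
position: [0.5207, 0.3141, 0.0147]
tool_rot: [0.0, 0.582, 0.813, 0.001]
wrist_force: [-0.5, -0.3, -0.4]
opening: 0.0852
grip_force: 0.0
time_s: 23.98
position: [0.5202, 0.3142, 0.0142]
tool_rot: [0.0, 0.582, 0.813, 0.0]
wrist_force: [-1.5, -0.7, 5.2]
opening: 0.0294
grip_force: 39.4
time_s: 24.72
position: [0.5212, 0.3146, 0.1564]
tool_rot: [0.001, 0.582, 0.813, 0.002]
wrist_force: [-0.0, 0.2, -0.9]
opening: 0.0292
grip_force: 39.7
t 24.73 cur [0.5212 0.3146 0.1564] phi 18.8 q6 1.65
total tx ty tz [-1.0511 -0.4169  0.0348] twist deg -0.4 units -0.008
```

```bash
python3 -m inch '[{"tx":-0.04,"ty":-0.015,"tz":0,"twist":0},{"tx":-0.08,"ty":-0.03,"tz":0,"twist":0},{"tx":-0.09,"ty":-0.035,"tz":0,"twist":0},{"tx":-0.09,"ty":-0.04,"tz":0,"twist":0},{"tx":-0.09,"ty":-0.04,"tz":0,"twist":0},{"tx":-0.09,"ty":-0.04,"tz":0,"twist":0},{"tx":-0.09,"ty":-0.04,"tz":0,"twist":0},{"tx":-0.09,"ty":-0.035,"tz":0,"twist":0}]'>/dev/null; python3 -m inch '[{"tx":-0.09,"ty":-0.035,"tz":0,"twist":0},{"tx":-0.09,"ty":-0.035,"tz":0,"twist":0},{"tx":-0.09,"ty":-0.03,"tz":0,"twist":0},{"tx":-0.08,"ty":-0.03,"tz":0.02,"twist":0},{"tx":-0.04,"ty":-0.012,"tz":0.04,"twist":0},{"tx":0,"ty":0,"tz":0.06,"twist":0},{"tx":0,"ty":0,"tz":0,"twist":0},{"tx":0,"ty":0,"tz":0,"twist":0}]';  python3 - <<'E'
from h import *
go(.4936,-.2501,.0185,19.2)
t=snapshot("top")[150:240,380:490,::-1];s=snapshot("side")[80:180,320:420,::-1]
cv2.imwrite("pics/p6.png",np.hstack([cv2.resize(s,(600,600),interpolation=2)]))
E
```

```text
time_s: 26.72
position: [0.4919, -0.2501, 0.0944]
tool_rot: [-0.0, 0.582, 0.813, -0.0]
wrist_force: [0.5, 0.3, -0.1]
opening: 0.0294
grip_force: 39.6
t 26.73 cur [ 0.4919 -0.2501  0.0944] phi 18.8 q6 0.62
total tx ty tz [-0.001   0.0033  0.1518] twist deg -0.4 units -0.008
```

View pics/p6.png

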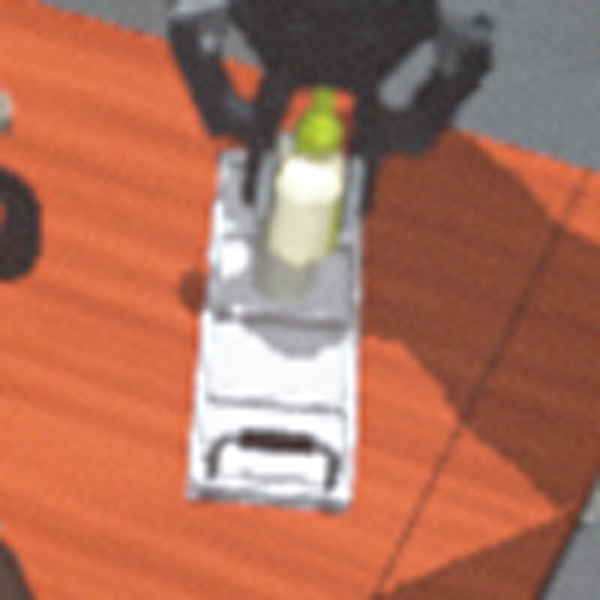

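The medium bottle hangs upright between the fingers, tip (322,95) and base (300,255). The small oiler behind it at (285,270) is untouched. Lowering.

```bash
python3 -m inch '[{"tx":0,"ty":0.003,"tz":0.03,"twist":0},{"tx":0,"ty":0,"tz":0.055,"twist":0},{"tx":0,"ty":0,"tz":0.04,"twist":0},{"tx":0,"ty":0,"tz":0.017,"twist":0},{"tx":0,"ty":0,"tz":0.008,"twist":0},{"tx":0,"ty":0,"tz":0.002,"twist":0},{"tx":0,"ty":0,"tz":0,"twist":0}]'; python3 -m inch '[{"tx":0,"ty":0,"tz":0,"twist":0},{"tx":0,"ty":0,"tz":0,"twist":0},{"tx":0,"ty":0,"tz":0,"twist":0},{"tx":0,"ty":0,"tz":0,"twist":0},{"tx":0,"ty":0,"tz":0,"twist":0},{"tx":0,"ty":0,"tz":0,"twist":0},{"tx":0,"ty":0,"tz":0,"twist":0}]' 1; python3 -m inch '[{"tx":0,"ty":0,"tz":-0.02,"twist":0},{"tx":0,"ty":0,"tz":-0.05,"twist":0},{"tx":0,"ty":0,"tz":-0.08,"twist":0},{"tx":0,"ty":0,"tz":-0.09,"twist":0},{"tx":0.03,"ty":0,"tz":-0.09,"twist":0},{"tx":0.06,"ty":0,"tz":-0.03,"twist":0},{"tx":0.09,"ty":0,"tz":0,"twist":0},{"tx":0,"ty":0,"tz":0,"twist":0}]';  python3 -c "
from h import *
go(.421,.325,.18,19.2)"
```

```text
time_s: 27.7
position: [0.494, -0.2498, 0.0183]
tool_rot: [0.0, 0.582, 0.813, 0.0]
wrist_force: [-0.5, -0.7, -0.9]
opening: 0.0291
grip_force: 39.7
time_s: 28.58
position: [0.4937, -0.2496, 0.0178]
tool_rot: [-0.0, 0.582, 0.813, 0.0]
wrist_force: [0.4, 0.5, 0.3]
opening: 0.0854
grip_force: 0.0
time_s: 29.58
position: [0.4637, -0.1623, 0.199]
tool_rot: [0.0, 0.581, 0.814, 0.0]
wrist_force: [-0.5, -1.2, 0.3]
opening: 0.0855
grip_force: 0.0
t 29.57 cur [ 0.4637 -0.1623  0.199 ] phi 18.9 q6 0.74
total tx ty tz [0.9496 0.2356 0.0378] twist deg -0.3 units -0.006
```

```bash
python3 -m inch '[{"tx":0.09,"ty":0.02,"tz":0,"twist":0},{"tx":0.09,"ty":0.02,"tz":0,"twist":0},{"tx":0.09,"ty":0.02,"tz":0,"twist":0},{"tx":0.09,"ty":0.02,"tz":0,"twist":0},{"tx":0.09,"ty":0.025,"tz":0,"twist":0},{"tx":0.09,"ty":0.025,"tz":0,"twist":0},{"tx":0.09,"ty":0.025,"tz":0,"twist":0},{"tx":0.09,"ty":0.025,"tz":0,"twist":0}]'>/dev/null; python3 -m inch '[{"tx":0.09,"ty":0.025,"tz":0,"twist":0},{"tx":0.08,"ty":0.02,"tz":0,"twist":0},{"tx":0.06,"ty":0.01,"tz":0.02,"twist":0.2},{"tx":0,"ty":0,"tz":0.02,"twist":0.22},{"tx":0,"ty":0,"tz":0,"twist":0.22},{"tx":0,"ty":0,"tz":0,"twist":0},{"tx":0,"ty":0,"tz":0,"twist":0}]';  python3 - <<'E'
from h import *
go(.421,.325,.019,-10)
t=snapshot("top")[150:240,380:490,::-1];s=snapshot("side")[240:370,240:370,::-1]
cv2.imwrite("pics/p7.png",np.hstack([cv2.resize(t,(400,360),interpolation=2),cv2.resize(s,(400,360),interpolation=2)]))
E
```

```text
time_s: 31.45
position: [0.4229, 0.323, 0.1781]
tool_rot: [0.0, 0.765, 0.644, 0.0]
wrist_force: [-1.0, 0.5, 0.7]
opening: 0.0852
grip_force: 0.0
t 31.45 cur [0.4229 0.323  0.1781] phi -9.8 q6 2.24
total tx ty tz [ 0.0032 -0.0046  0.3182] twist deg 0.2 units 0.005
```

View pics/p7.png

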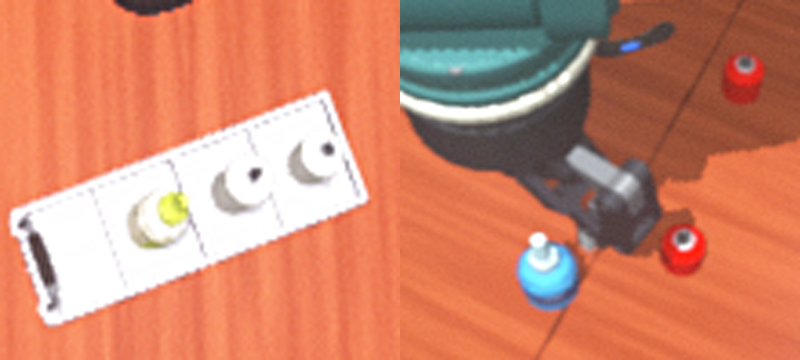

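Three bottles stand upright in their wells. The tall bottle at (548,270) and the red one at (684,248) are clear below the gripper. Descending on the tall one.

```bash
python3 -m inch '[{"tx":0.003,"ty":-0.004,"tz":0.05,"twist":0},{"tx":0,"ty":0,"tz":0.08,"twist":0},{"tx":0,"ty":0,"tz":0.08,"twist":0},{"tx":0,"ty":0,"tz":0.06,"twist":0},{"tx":0,"ty":0,"tz":0.036,"twist":0},{"tx":0,"ty":0,"tz":0.012,"twist":0},{"tx":0,"ty":0,"tz":0,"twist":0},{"tx":0,"ty":0,"tz":0,"twist":0}]'; python3 -m inch '[{"tx":0,"ty":0,"tz":0,"twist":0},{"tx":0,"ty":0,"tz":0,"twist":0},{"tx":0,"ty":0,"tz":0,"twist":0},{"tx":0,"ty":0,"tz":0,"twist":0},{"tx":0,"ty":0,"tz":0,"twist":0},{"tx":0,"ty":0,"tz":0,"twist":0},{"tx":0,"ty":0,"tz":0,"twist":0},{"tx":0,"ty":0,"tz":0,"twist":0}]' 0 40; python3 -m inch '[{"tx":0,"ty":0,"tz":-0.02,"twist":0},{"tx":0,"ty":0,"tz":-0.05,"twist":0},{"tx":0,"ty":0,"tz":-0.07,"twist":0},{"tx":0,"ty":0,"tz":-0.08,"twist":-0.2},{"tx":0,"ty":0,"tz":-0.06,"twist":-0.22},{"tx":0,"ty":0,"tz":0,"twist":-0.22},{"tx":0,"ty":0,"tz":0,"twist":0}]';python3 -c "
from h import *
go(.4752,-.1972,.158,19.2)"
```

```text
time_s: 32.55
position: [0.4213, 0.3251, 0.0196]
tool_rot: [0.0, 0.766, 0.643, 0.001]
wrist_force: [0.1, -0.4, 0.0]
opening: 0.0853
grip_force: 0.0
time_s: 33.55
position: [0.4209, 0.325, 0.0192]
tool_rot: [0.0, 0.766, 0.643, 0.0]
wrist_force: [-2.2, -0.5, 6.5]
opening: 0.0345
grip_force: 39.4
time_s: 34.42
position: [0.4208, 0.3249, 0.1594]
tool_rot: [0.0, 0.582, 0.813, 0.0]
wrist_force: [0.6, -0.9, -0.3]
opening: 0.0341
grip_force: 40.1
t 34.42 cur [0.4208 0.3249 0.1594] phi 18.8 q6 1.75
total tx ty tz [-1.0236 -0.2329  0.0025] twist deg -0.4 units -0.01
```

```bash
python3 -m inch '[{"tx":-0.04,"ty":0,"tz":0,"twist":0},{"tx":-0.08,"ty":-0.015,"tz":0,"twist":0},{"tx":-0.09,"ty":-0.02,"tz":0,"twist":0},{"tx":-0.09,"ty":-0.02,"tz":0,"twist":0},{"tx":-0.09,"ty":-0.02,"tz":0,"twist":0},{"tx":-0.09,"ty":-0.02,"tz":0,"twist":0},{"tx":-0.09,"ty":-0.02,"tz":0,"twist":0},{"tx":-0.09,"ty":-0.02,"tz":0,"twist":0}]'>/dev/null; python3 -m inch '[{"tx":-0.09,"ty":-0.02,"tz":0,"twist":0},{"tx":-0.09,"ty":-0.02,"tz":0,"twist":0},{"tx":-0.09,"ty":-0.02,"tz":0,"twist":0},{"tx":-0.06,"ty":-0.02,"tz":0,"twist":0},{"tx":-0.035,"ty":-0.018,"tz":0.03,"twist":0},{"tx":0,"ty":0,"tz":0.06,"twist":0},{"tx":0,"ty":0,"tz":0,"twist":0},{"tx":0,"ty":0,"tz":0,"twist":0}]';  python3 - <<'E'
from h import *
go(.4752,-.1972,.0235,19.2)
s=snapshot("side")[90:190,310:410,::-1]
cv2.imwrite("pics/p8.png",cv2.resize(s,(500,500),interpolation=2))
E
```

```text
time_s: 36.42
position: [0.4759, -0.1974, 0.1142]
tool_rot: [-0.0, 0.582, 0.813, 0.0]
wrist_force: [0.8, 0.3, -0.4]
opening: 0.0341
grip_force: 40.0
t 36.42 cur [ 0.4759 -0.1974  0.1142] phi 18.8 q6 0.69
total tx ty tz [ 0.0007 -0.0013  0.1814] twist deg -0.4 units -0.009
```

View pics/p8.png

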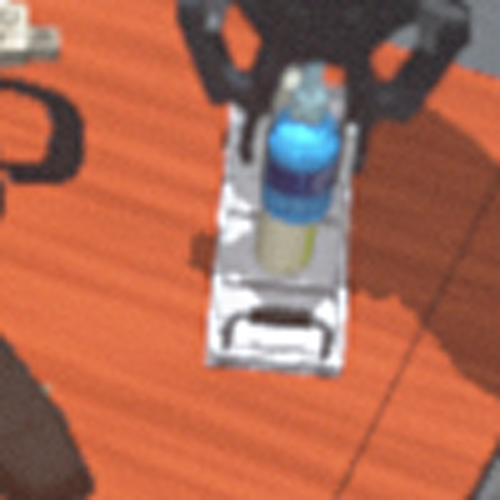

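The tall bottle is held upright at (303,170) above the handle-end well, behind the medium one's white base at (285,245). Lowering.

```bash
python3 -m inch '[{"tx":0.001,"ty":-0.001,"tz":0.04,"twist":0},{"tx":0,"ty":0,"tz":0.06,"twist":0},{"tx":0,"ty":0,"tz":0.045,"twist":0},{"tx":0,"ty":0,"tz":0.02,"twist":0},{"tx":0,"ty":0,"tz":0.012,"twist":0},{"tx":0,"ty":0,"tz":0.004,"twist":0},{"tx":0,"ty":0,"tz":0,"twist":0}]'; python3 -m inch '[{"tx":0,"ty":0,"tz":0,"twist":0},{"tx":0,"ty":0,"tz":0,"twist":0},{"tx":0,"ty":0,"tz":0,"twist":0},{"tx":0,"ty":0,"tz":0,"twist":0},{"tx":0,"ty":0,"tz":0,"twist":0},{"tx":0,"ty":0,"tz":0,"twist":0},{"tx":0,"ty":0,"tz":0,"twist":0}]' 1; python3 -m inch '[{"tx":0,"ty":0,"tz":-0.02,"twist":0},{"tx":0,"ty":0,"tz":-0.05,"twist":0},{"tx":0,"ty":0,"tz":-0.08,"twist":0},{"tx":0,"ty":0,"tz":-0.09,"twist":0},{"tx":0,"ty":0,"tz":-0.09,"twist":0},{"tx":0.06,"ty":0,"tz":-0.03,"twist":0},{"tx":0.09,"ty":0,"tz":0,"twist":0},{"tx":0.09,"ty":0,"tz":0,"twist":0}]'; python3 -m inch '[{"tx":0.09,"ty":0,"tz":0,"twist":0},{"tx":0.09,"ty":0,"tz":0,"twist":0},{"tx":0.09,"ty":0,"tz":0,"twist":0},{"tx":0,"ty":0,"tz":0,"twist":0}]'; python3 - <<'E'
from h import *
t=snapshot("top")[60:280,150:490,::-1];s=snapshot("side")[80:180,310:410,::-1]
cv2.imwrite("pics/p9.png",np.hstack([cv2.resize(t,(500,324),interpolation=2),cv2.resize(s,(300,324),interpolation=2)]))
E
```

```text
time_s: 37.35
position: [0.4756, -0.1976, 0.0237]
tool_rot: [0.0, 0.582, 0.813, 0.0]
wrist_force: [0.5, 0.6, -0.2]
opening: 0.0342
grip_force: 40.0
time_s: 38.22
position: [0.4753, -0.1975, 0.0233]
tool_rot: [-0.0, 0.582, 0.813, -0.0]
wrist_force: [-0.3, 0.0, -1.0]
opening: 0.0852
grip_force: 0.0
time_s: 39.22
position: [0.4361, -0.0829, 0.2041]
tool_rot: [0.0, 0.582, 0.813, 0.0]
wrist_force: [0.3, 0.2, 0.6]
opening: 0.0853
grip_force: 0.0
time_s: 39.72
position: [0.3919, 0.0459, 0.2041]
tool_rot: [0.0, 0.58, 0.814, 0.0]
wrist_force: [-0.8, -0.6, -0.4]
opening: 0.0856
grip_force: 0.0
```

View pics/p9.png

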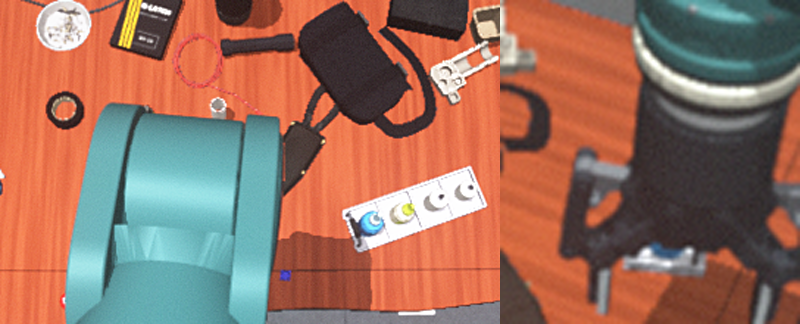

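All four bottles stand in their wells in order: blue at (371,222), green top at (403,211), then oilers at (435,200) and (465,189). The arm is clear.

```bash
python3 -c "
from workcell import *
print(hand_in())"
```

```text
the job is handed in; nothing more can be done
None
```

The job is handed in after about 40 s: the last picture shows all four bottles upright in the caddy, tallest by the handle down to the shortest; I moved nothing else, but the arm hid some of the look-alikes in that picture.

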